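# Zero the portion scale through its sunken key

## Task

Zero the portion scale with the empty steel pot standing on it: push the blue sliding guard fully aside to uncover the green key, reach a fingertip down into its well and press the green key all the way down, holding it for about two seconds, then let it up and push the guard fully back over the green key. Do it all gently with the fingertips: do not pinch or lift anything, do not press the red key, do not touch the pot, and leave the scale and everything else standing where they are.

Things in the scene. Friction and masses are not known exactly. Their poses are not given: they have to be found in the camera images.
- scale: White portion scale, 232 x 190 mm (x by y), 61 mm high, 3.5 kg, loose on rubber feet. Origin: centre of its underside, on the table; x points away from the robot at yaw 0, y left, z up. Front part (x -115 to -26 mm): key console, flat face at z = 45 mm, with two wells side by side at x = -72 mm, y = +27 mm (green key) and -27 mm (red). Behind: steel pan, top at z = 61 mm.
- tare_key_top (a point): Centre of the top of the round green key, 32 mm across, sunk in the left (+y) well, 15 mm below the console face (30 mm above the table when up); moves down with the key. The well is 41 mm (x) by 43 mm (y), upright walls, open above once the guard is aside.
- tare_key (a joint): Travel of the green key in m: 0 up, 0.005 fully down against a stop. A spring pushes it back up: about 1.6 N to start it, 5.6 N fully down.
- off_key_top (a point): Centre of the top of the round red key, like the green one, in the right (-y) well. Not to be pressed.
- off_key (a joint): Travel of the red key in m: 0 up, 0.005 fully down. Its spring is the same.
- guard_floor (a point): Middle of the top face of the blue guard plate, 49 mm above the table. Plate 47 (x) by 50 mm (y), slides along the scale's y over the wells. Upright lips along its +y and -y ends, 44 mm long, 5 mm thick, rise 9 mm above the plate (58 mm above the table), 40 mm apart: closed fingertips fit between and push either lip. Low rails (1 mm above the plate) run along the other two sides.
- guard (a joint): Guard position in m: 0 fully home over the green key's well; 0.054 fully aside at its other stop, toward the scale's -y, covering the red key's well instead. Slides with about 1.5 N of friction and stays where it is left. Starts within 0.006 of home.
- steel_pot: Small empty steel pot, 57 mm across, 40 mm high, standing loose on the pan (136 x 165 mm, centre at x = 45 mm of the scale). Origin: centre of its underside. Its z axis is up.
- timer: Wind-up kitchen timer, white with a red top, 66 mm across, 48 mm high, standing beside the scale on its left. Origin: centre of its underside. Bystander.
- cups_tall: Stack of green film cups, 69 mm across, 65 mm high. Origin: centre of its underside. Bystander.
- cups_low: Lower stack of green film cups, 72 mm across, 47 mm high. Origin: centre of its underside. Bystander.
- teaspoon: Steel teaspoon, 130 mm long, lying on the table. Origin: under its middle. Bystander.
- tape_roll: Roll of tape, 90 mm across, 48 mm high, lying flat. Origin: centre of its underside. Bystander.

How it is judged (in metres and radians):
On the way, in this order (a step that is already met when the one before it is completed fails the run):
1. the guard is pushed aside, clear of the green key's well (value of joint guard above 0.048 m), for 0.1 s.
2. the green key is held fully down for at least 1.2 s (value of joint tare_key above 0.004 m and contact force between the fingers and scale above 0.5 N), for 1.2 s.
3. the green key is up again and the guard is back home over it (value of joint tare_key below 0.001 m and value of joint guard below 0.003 m), for 0.1 s.
At the end, for the whole second after the job is handed in: The guard is home over the green key (within 3 mm), both keys are up (within 1 mm), the pot stands upright at rest on the pan, and the scale is at rest within 15 mm of where it stood (all of step 3 and value of joint off_key below 0.001 m and z of steel_pot in the frame of scale between 0.057 and 0.066 m and angle between steel_pot's own z axis and vertical below 0.1 rad and linear speed of each of steel_pot, scale below 0.02 m/s and distance of scale from where it was at the start of the episode below 0.015 m); the robot touches nothing.
It fails at once if the red key was pressed (more than 2 mm) (value of joint off_key above 0.002 m).
It fails at once if the pot was touched by the robot, shifted more than 20 mm or tipped (contact force between any of the fingers, the arm and steel_pot above 0.5 N or distance of steel_pot from where it was at the start of the episode above 0.02 m or angle between steel_pot's own z axis and vertical above 0.25 rad).
It fails at once if the scale was lifted, tipped or shifted more than 15 mm (distance of scale from where it was at the start of the episode above 0.015 m or height (world z) of scale above 0.006 m or angle between scale's own z axis and vertical above 0.06 rad).
It fails at once if the scale was pushed with more than 60 N (contact force between the fingers and scale above 60 N).
It fails at once if a bystander was moved more than 15 mm (distance of any of timer, cups_tall, cups_low, teaspoon, tape_roll from where it was at the start of the episode above 0.015 m).
It also fails if it takes over 48 s, if anything falls off the work surface, if the arm or the gripper's body presses on something with over 40 N, if the wrist force passes 120 N, or if a joint passes its speed limit or range.

## Robot

A 6-joint arm with a two-finger parallel gripper is mounted at the origin on a cart in front of the work surface, level with it; the furniture and walls round the work are solid. World frame = base frame: x ahead of the robot, y to its left, z up, the work surface at z = 0. Lengths are in mm, angles in degrees, forces in N, time in s.
With the tool pointing down it reaches from about 250 to 775 mm from the base axis. Payload 4 kg.
Tool frame: the origin (TCP) lies at the very end of the fingers, on their centre line; the grasp point (between the pads) lies 19 mm behind it (bot.tcp_to_grasp is the distance from the TCP to the grasp point, in mm); z points along the fingers, y is the line along which they close (so a half turn about z gives the same grasp; the last joint's range is limited). The gripper opens to 94 mm and grips with 3 to 60 N. Pads are 16 mm wide; open, the fingers measure 119 mm over their backs; the gripper's body (75 mm by 177 mm) begins 78 mm behind the grasp point.
Start: joints at [68.807, 4.996, 78.535, -0, 96.463, -5.907], TCP at [145.015, 530.557, 205.506] pointing down, gripper open.
Joint ranges: [-177.83, 177.83], [-43.37, 116.18], [15.69, 146.23], [-61.86, 241.86], [9.47, 152.12], [-147.06, 147.06]. Speed limits (degrees/s): [159.86, 159.86, 180, 180, 180, 180].

## Interface

Orientations are given as [roll, pitch, yaw] about the fixed x, y, z axes, in that order (R = Rz(yaw) Ry(pitch) Rx(roll)).
In Python, from station import bot gives the robot as it stands. The module is installed in compiled form; this text tells all that it offers.
- The arm moves only by the tool arm_command, never from a script. Its argument "plan" is a list of rows, each an object with "dp": the shift along the tool's x, y, z in mm, a list of three; "turn": the turn about the tool's z in degrees. A call has 1 to 20 rows; each row is the pose to reach, as a shift and turn from the pose commanded when the call began, along the tool's axes at that moment; what a row does not reach only later rows make up. A row lasts 1/8 s, in which the tool goes at most 62.5 mm and 10.7 degrees, less where a joint would pass 70% of its speed; a pose out of reach is approached as far as the arm can. A call with a gripper value outside its range is refused whole. "hand" is the finger opening in mm, from 0 to 94, set as the call begins (left out, the last holds). The fingers move at their own pace and stop on an object; "newtons" is the grip in N (left out, the last holds). Time passes only in rows, so rows that repeat a pose let the fingers close. It gives the time, the measured TCP pose, the force, the opening and the grip force at its end, in the units of the state.
- bot.observe(): the state, without advancing time (a new reading comes with each control period).
- bot.read_camera(name): name is "scene" or "top" or "wrist"; returns the picture (384x512x3 uint8, red, green, blue); there is no depth.
- bot.calibration(name): a dict with "mtx" (3x3 intrinsics, pixels), "position" and "rotation" of the camera in the world; the wrist camera has in their place "mount" (4x4, takes a point from camera to tool coordinates, whose origin is the TCP and whose axes are the flange's). Camera axes: x right, y down, z forward; pixel columns grow to the right and rows downward; lengths in mm; the calibration is good to about 2 mm. A picture is of the moment at which its call begins: read the wrist's pose just before it. calibration takes no time and is no camera call.
- bot.hand_in(): hands the job in; it is judged then, once.
The state is a dict: "time_s": time; "qpos": joint angles; "joint_velocities": joint speeds; "joint_efforts": joint torques, N m; "tool_pos": TCP position; "tool_rot": TCP orientation; "contact_force": force on the tool from outside, world axes, zero at the start; "moment": the same for the moment, N m; "finger_gap": finger opening in mm; "grip_force": force on a finger pad.
Only numpy, scipy, OpenCV 4.12 (cv2) and the standard library are available. Lean on these libraries where they do the work, as an engineer would, in place of code of your own. Each camera call takes 0.05 s, during which the arm holds its last target. There are 200 camera calls.

## Working session

There is one attempt and no reset: what is moved stays moved. The work goes in short steps, Python scripts to look and compute and a tool call to move; the robot and the scene stay as the last step left them, time stands still between calls to the robot, and variables do not carry over. Pictures are saved under pics/ and viewed, at most 10 in all, crops included, and the job is handed in when it is done.

Besides the shell and the picture viewer there is one more tool, called after ">>>" in YAML: its name, and indented under it one key for each argument. arm_command: Moves the arm, as the interface text tells. Its arguments: {"type":"object","properties":{"plan":{"type":"array","items":{"type":"object","properties":{"dp":{"type":"array","items":{"type":"number"}},"turn":{"type":"number"}}}},"hand":{"type":"number"},"newtons":{"type":"number"}},"required":["plan"]}

```bash
mkdir -p pics; python3 - <<'E'
from station import bot
import cv2
s=bot.observe();print(s)
for n in("scene","top"):
    cv2.imwrite(f"pics/{n}0.png",bot.read_camera(n)[:,:,::-1]);print(n,bot.calibration(n))
print(bot.calibration("wrist"))
E
```

```text
{'time_s': 0.0, 'qpos': array([ 6.88055788e+01,  5.04063879e+00,  7.86229354e+01, -1.98642361e-03,
        9.64619444e+01, -5.90712344e+00]), 'joint_velocities': array([0.02657668, 0.0219319 , 0.02768176, 0.06430802, 0.01107339,
       0.01305996]), 'joint_efforts': array([ 9.02823795e-04, -3.40177310e+01, -3.02438164e+01,  7.20583065e-02,
        3.26555280e-02, -1.39424951e-04]), 'tool_pos': array([144.83336908, 530.03238697, 204.3055958 ]), 'tool_rot': array([-1.79874945e+02, -1.09540862e-02,  1.64712469e+02]), 'contact_force': array([-0.51602069,  0.07585304,  0.02588148]), 'moment': array([-0.01300617,  0.0199454 , -0.00936938]), 'grip_force': 0.0, 'finger_gap': 93.91518194079046}
scene {'mtx': array([[430.66035212,   0.        , 255.81652447],
       [  0.        , 430.66035212, 187.2287747 ],
       [  0.        ,   0.        ,   1.        ]]), 'position': array([-122.62333258, -461.75602517, 1066.94057144]), 'rotation': array([-141.41747695,   -0.40295552,  -54.80514856])}
top {'mtx': array([[430.42646449,   0.        , 252.45064856],
       [  0.        , 430.42646449, 191.86914557],
       [  0.        ,   0.        ,   1.        ]]), 'position': array([ 372.1806549 ,    4.48611746, 1458.70900267]), 'rotation': array([-174.66428112,   -1.37098306,  -89.50441458])}
{'mtx': array([[283.44282824,   0.        , 252.18946308],
       [  0.        , 283.44282824, 189.60429903],
       [  0.        ,   0.        ,   1.        ]]), 'mount': array([[ 4.78728237e-04, -9.70586288e-01, -2.40753045e-01,
         7.02516730e+01],
       [ 9.99998513e-01,  6.57570915e-05,  1.72336177e-03,
        -5.85599740e-01],
       [-1.65684008e-03, -2.40753512e-01,  9.70584876e-01,
        -1.79718127e+02],
       [ 0.00000000e+00,  0.00000000e+00,  0.00000000e+00,
         1.00000000e+00]])}
```

View pics/top0.png

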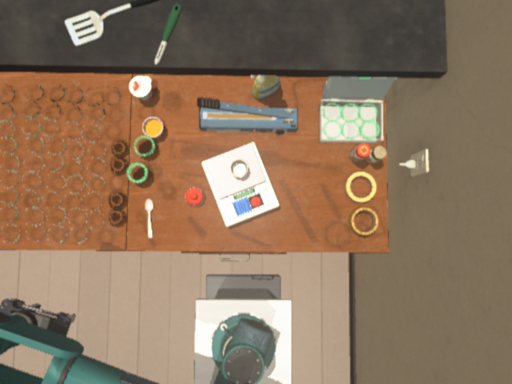

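View pics/scene0.png

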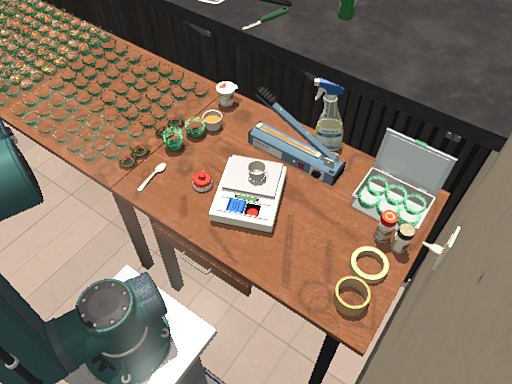

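The top view shows the scale around (240,184), with the blue guard at about (245,205), the red key at (256,201), the pot at (240,169) and the timer at (194,197). The scene view agrees, with the guard at about (236,206). Next I'll measure these points.

```bash
cat > h.py <<'E'
from station import bot
import numpy as np, cv2
from scipy.spatial.transform import Rotation as R
def cam(name,state=None):
    c=bot.calibration(name)
    if name!="wrist": return c["mtx"],R.from_euler("xyz",c["rotation"],degrees=True).as_matrix(),np.array(c["position"])
    T=R.from_euler("xyz",state["tool_rot"],degrees=True).as_matrix()
    m=c["mount"]; return c["mtx"],T@m[:3,:3],T@m[:3,3]+state["tool_pos"]
def ray(c,uv,z):
    K,Rm,p=c; d=Rm@np.linalg.solve(K,[uv[0],uv[1],1.]); return p+d*(z-p[2])/d[2]
def blobs(m,amin):
    n,l,s,c=cv2.connectedComponentsWithStats(m.astype(np.uint8))
    return [(c[i].round(1),s[i,4],cv2.minAreaRect(np.argwhere(l==i)[:,::-1].astype(np.float32))) for i in range(1,n) if s[i,4]>=amin]
def hsv(im): return cv2.cvtColor(im,cv2.COLOR_RGB2HSV)
def blue(im): h=hsv(im); return cv2.inRange(h,(100,120,60),(125,255,255))>0
def red(im): h=hsv(im); return (cv2.inRange(h,(0,170,90),(8,255,255))|cv2.inRange(h,(172,170,90),(180,255,255)))>0
E
python3 - <<'E'
from h import *
for n,box in(("top",(180,140,290,235)),("scene",(180,150,300,240))):
    im=cv2.imread(f"pics/{n}0.png")[:,:,::-1].copy(); c=cam(n)
    k=np.zeros(im.shape[:2],bool);k[box[1]:box[3],box[0]:box[2]]=1
    for nm,f,z in(("blue",blue,50),("red",red,32)):
        for b in blobs(f(im)&k,15): print(n,nm,b[0],b[1],ray(c,b[0],z).round(0))
    h=hsv(im); w=(h[...,1]<60)&(h[...,2]>150)&k
    for b in blobs(w,300): print(n,"white",b[0],b[1],b[2],[ray(c,p,50).round() for p in cv2.boxPoints(b[2])])
E
```

```text
top blue [241.9 206.6] 103 [455.   6.  50.]
top red [193.3 196.4] 193 [489. 168.  32.]
top white [239.1 181.9] 3592 ((239.81993103027344, 183.83863830566406), (69.98495483398438, 57.268280029296875), 68.42869567871094) [array([602., 145.,  50.]), array([675., -30.,  50.]), array([ 459., -117.,   50.]), array([388.,  57.,  50.])]
scene blue [235.7 204.9] 207 [456.  10.  50.]
scene red [201.1 178.9] 164 [484. 166.  32.]
scene red [252.3 211.2] 66 [477. -35.  32.]
scene white [249.3 189.5] 3146 ((247.5962371826172, 189.48678588867188), (67.9410400390625, 64.37812805175781), 10.619654655456543) [array([382.,  53.,  50.]), array([598., 179.,  50.]), array([678., -26.,  50.]), array([ 458., -127.,   50.])]
```

>>> arm_command:
  plan:
    - {"dp": [-30, -29, 3], "turn": -3}
    - {"dp": [-65, -63, 5], "turn": -6}
    - {"dp": [-100, -97, 8], "turn": -9}
    - {"dp": [-135, -131, 11], "turn": -12}
    - {"dp": [-170, -165, 14], "turn": -15}
    - {"dp": [-205, -198, 17], "turn": -18}
    - {"dp": [-240, -232, 20], "turn": -21}
    - {"dp": [-275, -266, 22], "turn": -24}
    - {"dp": [-310, -300, 25], "turn": -27}
    - {"dp": [-345, -334, 28], "turn": -30}
    - {"dp": [-380, -368, 31], "turn": -33}
    - {"dp": [-410, -397, 33], "turn": -36}
    - {"dp": [-430, -416, 34], "turn": -37}
    - {"dp": [-436, -422, 34], "turn": -37}
    - {"dp": [-436, -422, 34], "turn": -37}
    - {"dp": [-436, -422, 34], "turn": -37}
    - {"dp": [-436, -422, 34], "turn": -37}
  hand: 0
  newtons: 5

```text
time_s: 2.22
tool_pos: [454.0, 9.4, 171.7]
tool_rot: [180.0, 0.0, -158.2]
contact_force: [0.5, -0.8, -0.4]
finger_gap: 0.5
grip_force: 0.0
```

```bash
python3 - <<'E'
from h import *
s=bot.observe(); im=bot.read_camera("wrist"); cv2.imwrite("pics/w1.png",im[:,:,::-1])
np.save("w1.npy",np.r_[s["tool_pos"],s["tool_rot"]])
print(s["tool_pos"],s["tool_rot"],s["qpos"],s["finger_gap"],s["time_s"],s["contact_force"])
c=cam("wrist",s)
for nm,f,z in(("blue",blue,50),("red",red,32)):
    for b in blobs(f(im),150): print(nm,b[0],b[1],b[2],ray(c,b[0],z).round(1),[ray(c,p,z).round(1) for p in cv2.boxPoints(b[2])])
E
```

```text
[454.02938999   9.42161307 171.6804811 ] [ 1.79997067e+02  2.66689549e-02 -1.58201729e+02] [-5.98257283e+00 -6.86889304e+00  9.40572051e+01  1.50429991e-02
  9.27894599e+01 -1.17780110e+02] 0.4911373689489381 2.225 [ 0.49165688 -0.8241781  -0.3854109 ]
blue [250.6 187.2] 1609 ((251.0, 187.5), (41.0, 44.0), 90.0) [456.4   8.9  50. ] [array([444.2, -20.9,  50. ]), array([426.7,  23. ,  50. ]), array([469.2,  40.9,  50. ]), array([487.4,  -4.6,  50. ])]
red [208.2 183.5] 555 ((208.0, 183.5), (25.0, 26.0), 90.0) [474.5 -36.7  32. ] [array([466.3, -55.6,  32. ]), array([455.3, -28. ,  32. ]), array([483.1, -17.7,  32. ]), array([494.3, -45.9,  32. ])]
red [360.2 253.2] 1610 ((360.1148681640625, 253.0608367919922), (45.10408401489258, 44.98783874511719), 54.462318420410156) [487.9 166.7  32. ] [array([495.8, 127.5,  32. ]), array([448.8, 153.5,  32. ]), array([479.7, 205.8,  32. ]), array([529.1, 180.3,  32. ])]
```

View pics/w1.png

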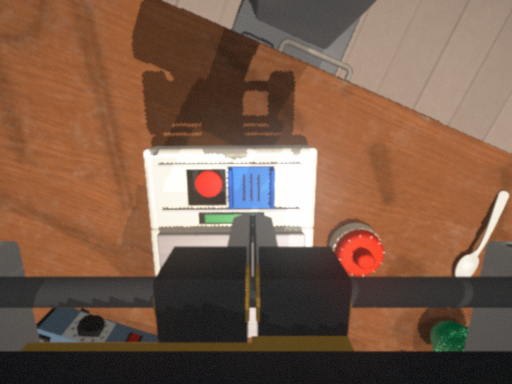

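The wrist view shows the console square to the image: red well at (207,187), red key at (208,183), guard at (251,187), and console front edge near row 150 (columns 147–317). I'll cross-check the yaw and well position against that front edge and the dark well.

```bash
python3 - <<'E'
from h import *
v=np.load("w1.npy"); c=cam("wrist",dict(tool_pos=v[:3],tool_rot=v[3:]))
im=cv2.imread("pics/w1.png")[:,:,::-1].copy(); g=hsv(im)
w=(g[...,1]<50)&(g[...,2]>140)
cols=range(160,305,5); pts=np.array([ray(c,(u,130+np.argmax(w[130:180,u])),45)[:2] for u in cols])
d,_,x0,y0=cv2.fitLine(pts.astype(np.float32),cv2.DIST_HUBER,0,.01,.01)[:,0][[0,1,2,3]] if 0 else (None,)*4
L=cv2.fitLine(pts.astype(np.float32),cv2.DIST_HUBER,0,.01,.01).ravel()
if L[1]<0: L[:2]*=-1
yaw=np.degrees(np.arctan2(-L[0],L[1])); print("yaw",yaw)
ex=np.array([np.cos(np.radians(yaw)),np.sin(np.radians(yaw))]); ey=np.array([-ex[1],ex[0]])
print("front edge x'",L[2:]@ex)
for r in (180,190,200):
    q=np.flatnonzero(w[r,130:330])+130; a,b=ray(c,(q[0],r),45)[:2]@ey,ray(c,(q[-1],r),45)[:2]@ey; print("sides y'",a,b,(a+b)/2)
for b in blobs(blue(im),150): 
    m=blue(im)
    for z in(49,50): print("guard",z,ray(c,b[0],z)[:2]@ex,ray(c,b[0],z)[:2]@ey)
    ys,xs=np.nonzero(m[:, :300]); 
    for u in np.percentile(xs,[1,99]): print("lip outer z58/49",[ray(c,(u,187),z)[:2]@ey for z in(58,49)])
q=ray(c,(208.2,183.5),30)[:2]; print("red key",q@ex,q@ey)
dk=(g[...,2]<70); dk[:165]=0;dk[210:]=0;dk[:,:180]=0;dk[:,228:]=0
ys,xs=np.nonzero(dk|red(im)&(np.arange(512)<228)); print("well px",xs.min(),xs.max(),ys.min(),ys.max())
q=[ray(c,p,45)[:2] for p in((xs.min(),ys.min()),(xs.max()+1,ys.max()+1))]; print([(p@ex,p@ey) for p in q])
print("tcp",v[:2]@ex,v[:2]@ey)
E
```

```text
yaw 21.817375
front edge x' 384.85056
sides y' -275.73711054327987 -90.18776708873978 -182.9624388160098
sides y' -275.6449134261719 -90.68955432110296 -183.16723387363743
sides y' -275.5510772018941 -90.07517103294985 -182.81312411742198
guard 49 427.2158316315482 -161.3468200245608
guard 50 426.9751877615794 -161.34255341963504
lip outer z58/49 [np.float64(-184.29483942596153), np.float64(-185.03842197965895)]
lip outer z58/49 [np.float64(-137.46453309128802), np.float64(-136.77144378864912)]
red key 427.3555867857741 -210.69416609889308
well px 129 223 171 341
[(np.float64(409.8996669181955), np.float64(-294.5393799359212)), (np.float64(633.0050712536289), np.float64(-195.83390156454777))]
tcp 425.01023529377517 -159.99297065660562
```

Scale-frame measurements, with x' and y' along the scale's axes:

| Item | Value |
|---|---|
| Yaw | 21.8°, which the tool already matches |
| Wells' x' | about 427.5 |
| Green well y' | about -156 |
| Guard y' | about -161.3, so its joint is at about 5 mm |
| Tool axes | tool x = -x', tool y = +y' |

Next I descend between the lips.

>>> arm_command:
  plan:
    - {"dp": [-1, -1, 20], "turn": 0}
    - {"dp": [-2.5, -1.5, 45], "turn": 0}
    - {"dp": [-2.5, -1.5, 70], "turn": 0}
    - {"dp": [-2.5, -1.5, 90], "turn": 0}
    - {"dp": [-2.5, -1.5, 105], "turn": 0}
    - {"dp": [-2.5, -1.5, 112], "turn": 0}
    - {"dp": [-2.5, -1.5, 116], "turn": 0}
    - {"dp": [-2.5, -1.5, 117], "turn": 0}
    - {"dp": [-2.5, -1.5, 117], "turn": 0}
    - {"dp": [-2.5, -1.5, 117], "turn": 0}

```text
time_s: 3.52
tool_pos: [457.6, 8.0, 55.0]
tool_rot: [-180.0, 0.1, -158.3]
contact_force: [0.1, -0.4, -0.7]
finger_gap: 0.6
grip_force: 0.0
```

```bash
cat >> h.py <<'E'
ex=np.array([np.cos(np.radians(21.8)),np.sin(np.radians(21.8))]); ey=np.array([-ex[1],ex[0]])
def look(name):
    s=bot.observe(); im=bot.read_camera("wrist"); p=s["tool_pos"]
    cv2.imwrite(f"pics/{name}.png",im[:,:,::-1]); print("tcp'",(p[:2]@ex).round(1),(p[:2]@ey).round(1),p[2].round(1),s["contact_force"].round(1),s["time_s"])
    return s,im
E
python3 - <<'E'
from h import *
s,im=look("w2"); c=cam("wrist",s)
for b in blobs(blue(im),100): q=ray(c,b[0],50)[:2]; print(b[0],b[1],q@ex,q@ey)
E
```

```text
tcp' 427.9 -162.5 55.0 [ 0.1 -0.4 -0.7] 3.525
[236.8 208.1] 1039 416.3875377920171 -172.7693554756198
[280.9 229.6] 412 432.11379353344927 -142.29884396872518
```

View pics/w2.png

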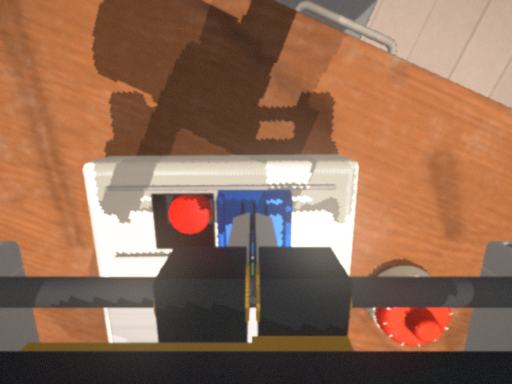

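The closed fingertips, around columns 228–280, sit centred between the guard's lips (columns 218–292) with no contact. I'll lower 2.5 mm and push toward -y.

>>> arm_command:
  plan:
    - {"dp": [0, 0, 2.5], "turn": 0}
    - {"dp": [0, -4, 2.5], "turn": 0}
    - {"dp": [0, -8, 2.5], "turn": 0}
    - {"dp": [0, -12, 2.5], "turn": 0}
    - {"dp": [0, -16, 2.5], "turn": 0}
    - {"dp": [0, -20, 2.5], "turn": 0}
    - {"dp": [0, -24, 2.5], "turn": 0}
    - {"dp": [0, -28, 2.5], "turn": 0}
    - {"dp": [0, -32, 2.5], "turn": 0}
    - {"dp": [0, -36, 2.5], "turn": 0}
    - {"dp": [0, -40, 2.5], "turn": 0}
    - {"dp": [0, -44, 2.5], "turn": 0}
    - {"dp": [0, -48, 2.5], "turn": 0}
    - {"dp": [0, -50, 2.5], "turn": 0}
    - {"dp": [0, -50, 2.5], "turn": 0}

```text
time_s: 5.45
tool_pos: [475.9, -38.8, 52.0]
tool_rot: [-180.0, 0.0, -158.3]
contact_force: [0.6, 0.6, 0.1]
finger_gap: 0.4
grip_force: 0.3
```

```bash
python3 - <<'E'
from h import *
s,im=look("w3"); print("f'",s["contact_force"][:2]@ey)
E
```

```text
tcp' 427.4 -212.7 52.0 [0.6 0.6 0.1] 5.45
f' 0.34999333397289867
```

View pics/w3.png

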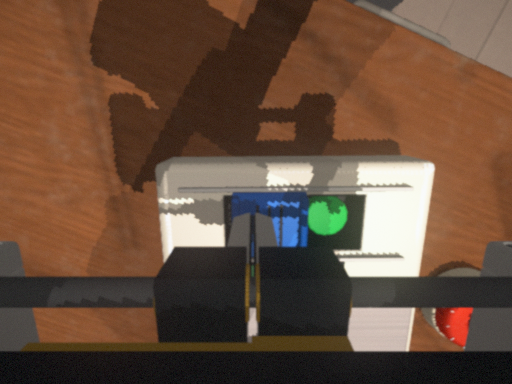

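The green key is uncovered at (327,216) and the guard spans columns 231–308, with a few mm still to go. I'll push on slowly to the stop.

>>> arm_command:
  plan:
    - {"dp": [0, -1, 0], "turn": 0}
    - {"dp": [0, -2, 0], "turn": 0}
    - {"dp": [0, -3, 0], "turn": 0}
    - {"dp": [0, -4, 0], "turn": 0}
    - {"dp": [0, -5, 0], "turn": 0}
    - {"dp": [0, -5, 0], "turn": 0}

```text
time_s: 6.25
tool_pos: [477.6, -43.1, 52.0]
tool_rot: [-180.0, 0.0, -158.3]
contact_force: [0.2, 1.5, 1.0]
finger_gap: 0.7
grip_force: 0.8
```

>>> arm_command:
  plan:
    - {"dp": [0, -0.7, 0], "turn": 0}
    - {"dp": [0, -1.4, 0], "turn": 0}
    - {"dp": [0, -2, 0], "turn": 0}
    - {"dp": [0, -2, 0], "turn": 0}

```text
time_s: 6.75
tool_pos: [478.4, -45.0, 52.0]
tool_rot: [-180.0, 0.0, -158.3]
contact_force: [0.1, 0.8, 1.0]
finger_gap: 0.6
grip_force: 0.8
```

```bash
python3 - <<'E'
from h import *
s,im=look("w4"); c=cam("wrist",s)
h=hsv(im); gm=cv2.inRange(h,(50,120,60),(75,255,255))>0
for b in blobs(gm,200): q=ray(c,b[0],30)[:2]; print("green",b[0],b[1],q@ex,q@ey)
m=blue(im); r=205; xs=np.flatnonzero(m[r]); print(xs.min(),xs.max(),[ray(c,(u,r),58)[:2]@ey for u in(xs.min(),xs.max()+1)])
w=(h[...,1]<50)&(h[...,2]>140)
for r in(185,200):
    q=np.flatnonzero(w[r]); print("sides",[ray(c,(u,r),45)[:2]@ey for u in(q[0],q[-1])])
E
```

```text
tcp' 427.5 -219.4 52.0 [0.1 0.8 1. ] 6.75
green [334.4 215.3] 1371 427.21091099197463 -157.43609006431626
233 307 [np.float64(-231.4535040310003), np.float64(-183.42500307527348)]
sides [np.float64(-276.0399229415571), np.float64(-92.04191581188809)]
sides [np.float64(-276.8084052241516), np.float64(-91.73207220482924)]
```

>>> arm_command:
  plan:
    - {"dp": [0, -0.7, 0], "turn": 0}
    - {"dp": [0, -1.4, 0], "turn": 0}
    - {"dp": [0, -2, 0], "turn": 0}
    - {"dp": [0, -2, 0], "turn": 0}

```text
time_s: 7.3
tool_pos: [479.1, -46.8, 52.0]
tool_rot: [-180.0, 0.0, -158.3]
contact_force: [-0.7, 1.0, 1.4]
finger_gap: 0.6
grip_force: 0.8
```

>>> arm_command:
  plan:
    - {"dp": [0, -0.7, 0], "turn": 0}
    - {"dp": [0, -1.4, 0], "turn": 0}
    - {"dp": [0, -2, 0], "turn": 0}
    - {"dp": [0, -2, 0], "turn": 0}

```text
time_s: 7.8
tool_pos: [479.6, -48.0, 52.0]
tool_rot: [179.9, 0.0, -158.3]
contact_force: [-1.2, 4.5, 1.1]
finger_gap: 0.4
grip_force: 2.1
```

```bash
python3 - <<'E'
from h import *
s,im=look("w5"); c=cam("wrist",s)
print("f'",s["contact_force"][:2]@ey)
h=hsv(im); gm=cv2.inRange(h,(50,120,60),(75,255,255))>0
for b in blobs(gm,200): q=ray(c,b[0],30)[:2]; print("green",b[0],b[1],q@ex,q@ey)
m=blue(im); r=205; xs=np.flatnonzero(m[r]); print(xs.min(),xs.max(),[ray(c,(u,r),58)[:2]@ey for u in(xs.min(),xs.max()+1)])
w=(h[...,1]<50)&(h[...,2]>140)
for r in(185,200):
    q=np.flatnonzero(w[r]); print("sides",[ray(c,(u,r),45)[:2]@ey for u in(q[0],q[-1])])
E
```

```text
tcp' 427.5 -222.7 52.0 [-1.2  4.5  1.1] 7.8
f' 4.670380357757764
green [339.3 215.5] 1333 427.3832277425027 -157.0213212731992
233 307 [np.float64(-234.78344805354345), np.float64(-186.75731595772987)]
sides [np.float64(-275.9456025571289), np.float64(-91.87237005230142)]
sides [np.float64(-276.6670741429842), np.float64(-91.51594600284245)]
```

The force has risen to 4.7 N and the guard reads 53.8 mm from the key, so it's at its stop. Next I back off, lift, move over the green key and start down into the well.

>>> arm_command:
  plan:
    - {"dp": [0, 5, 0], "turn": 0}
    - {"dp": [0, 9, -4], "turn": 0}
    - {"dp": [0, 10, -14], "turn": 0}
    - {"dp": [0, 16, -22], "turn": 0}
    - {"dp": [0, 32, -24], "turn": 0}
    - {"dp": [0, 48, -24], "turn": 0}
    - {"dp": [0, 61, -24], "turn": 0}
    - {"dp": [0, 65.5, -22], "turn": 0}
    - {"dp": [0, 65.5, -14], "turn": 0}
    - {"dp": [0, 65.5, -6], "turn": 0}
    - {"dp": [0, 65.5, 0], "turn": 0}
    - {"dp": [0, 65.5, 0], "turn": 0}

```text
time_s: 9.35
tool_pos: [455.0, 12.0, 51.0]
tool_rot: [179.9, -0.1, -158.3]
contact_force: [0.2, 0.3, 0.1]
finger_gap: 0.5
grip_force: 0.0
```

```bash
python3 - <<'E'
from h import *
s,im=look("w6"); c=cam("wrist",s)
h=hsv(im); w=(h[...,1]<50)&(h[...,2]>140)
for r in(185,200):
    q=np.flatnonzero(w[r]); print("sides",[ray(c,(u,r),45)[:2]@ey for u in(q[0],q[-1])])
E
```

```text
tcp' 426.9 -157.8 51.0 [0.2 0.3 0.1] 9.35
sides [np.float64(-276.5551316979339), np.float64(-91.67590660973168)]
sides [np.float64(-276.10341530656444), np.float64(-91.50494938779602)]
```

View pics/w6.png

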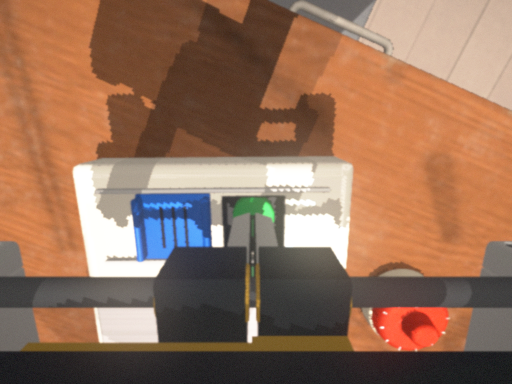

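The fingertip, at about column 252, is centred over the green well (columns 222–285), and the guard is well clear at columns 134–211. I'll descend until I feel the key.

>>> arm_command:
  plan:
    - {"dp": [0, 0.5, 6], "turn": 0}
    - {"dp": [0, 0.5, 12], "turn": 0}
    - {"dp": [0, 0.5, 17], "turn": 0}
    - {"dp": [0, 0.5, 20], "turn": 0}
    - {"dp": [0, 0.5, 21.5], "turn": 0}
    - {"dp": [0, 0.5, 23], "turn": 0}
    - {"dp": [0, 0.5, 24], "turn": 0}
    - {"dp": [0, 0.5, 24], "turn": 0}

```text
time_s: 10.4
tool_pos: [455.3, 12.8, 28.2]
tool_rot: [180.0, -0.0, -158.3]
contact_force: [-2.4, 0.2, 3.1]
finger_gap: 0.7
grip_force: 1.5
```

>>> arm_command:
  plan:
    - {"dp": [0, 0, 1], "turn": 0}
    - {"dp": [0, 0, 2], "turn": 0}
    - {"dp": [0, 0, 3], "turn": 0}
    - {"dp": [0, 0, 3.5], "turn": 0}
    - {"dp": [0, 0, 3.5], "turn": 0}

```text
time_s: 11.02
tool_pos: [455.3, 12.8, 25.2]
tool_rot: [180.0, -0.0, -158.3]
contact_force: [-3.6, 1.1, 6.9]
finger_gap: 0.6
grip_force: 4.0
```

>>> arm_command:
  plan:
    - {"dp": [0, 0, 0.5], "turn": 0}
    - {"dp": [0, 0, 1], "turn": 0}
    - {"dp": [0, 0, 1], "turn": 0}
    - {"dp": [0, 0, 1], "turn": 0}
    - {"dp": [0, 0, 1], "turn": 0}
    - {"dp": [0, 0, 1], "turn": 0}
    - {"dp": [0, 0, 1], "turn": 0}
    - {"dp": [0, 0, 1], "turn": 0}
    - {"dp": [0, 0, 1], "turn": 0}
    - {"dp": [0, 0, 1], "turn": 0}
    - {"dp": [0, 0, 1], "turn": 0}
    - {"dp": [0, 0, 1], "turn": 0}
    - {"dp": [0, 0, 1], "turn": 0}
    - {"dp": [0, 0, 1], "turn": 0}
    - {"dp": [0, 0, 1], "turn": 0}
    - {"dp": [0, 0, 1], "turn": 0}

```text
time_s: 13.02
tool_pos: [455.4, 12.7, 25.1]
tool_rot: [180.0, 0.0, -158.3]
contact_force: [-6.4, 0.8, 13.4]
finger_gap: 0.9
grip_force: 6.3
```

The key is against its stop (z steady at 25.1, 13 N) and was held for about 2 s. I'll lift out and go back between the guard's lips.

>>> arm_command:
  plan:
    - {"dp": [0, 0, -3], "turn": 0}
    - {"dp": [0, 0, -8], "turn": 0}
    - {"dp": [0, 0, -18], "turn": 0}
    - {"dp": [0, 0, -32], "turn": 0}
    - {"dp": [0, 0, -46], "turn": 0}
    - {"dp": [0, -3, -52], "turn": 0}
    - {"dp": [0, -18, -53], "turn": 0}
    - {"dp": [0, -35, -53], "turn": 0}
    - {"dp": [0, -48, -53], "turn": 0}
    - {"dp": [0, -53.5, -52], "turn": 0}
    - {"dp": [0, -53.5, -44], "turn": 0}
    - {"dp": [0, -53.5, -38], "turn": 0}
    - {"dp": [0, -53.5, -37], "turn": 0}
    - {"dp": [0, -53.5, -37], "turn": 0}

```text
time_s: 14.78
tool_pos: [475.0, -36.6, 60.3]
tool_rot: [180.0, -0.0, -158.3]
contact_force: [-0.5, 0.7, -0.3]
finger_gap: 0.6
grip_force: 0.0
```

```bash
python3 - <<'E'
from h import *
s,im=look("w7")
E
```

```text
tcp' 427.4 -210.4 60.3 [-0.5  0.7 -0.3] 14.775
```

View pics/w7.png

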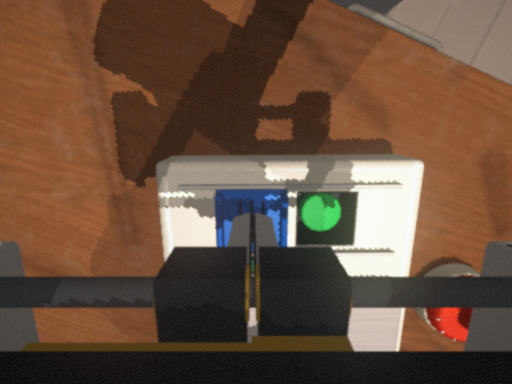

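The key is up and lit at (320,212), and the tip is centred over the guard (columns 216–288). I'll lower it and push toward +y.

>>> arm_command:
  plan:
    - {"dp": [0, 0, 4], "turn": 0}
    - {"dp": [0, 0, 8], "turn": 0}
    - {"dp": [0, 3, 8], "turn": 0}
    - {"dp": [0, 7, 8], "turn": 0}
    - {"dp": [0, 11, 8], "turn": 0}
    - {"dp": [0, 15, 8], "turn": 0}
    - {"dp": [0, 19, 8], "turn": 0}
    - {"dp": [0, 23, 8], "turn": 0}
    - {"dp": [0, 27, 8], "turn": 0}
    - {"dp": [0, 31, 8], "turn": 0}
    - {"dp": [0, 35, 8], "turn": 0}
    - {"dp": [0, 39, 8], "turn": 0}
    - {"dp": [0, 43, 8], "turn": 0}
    - {"dp": [0, 47, 8], "turn": 0}
    - {"dp": [0, 51, 8], "turn": 0}
    - {"dp": [0, 55, 8], "turn": 0}
    - {"dp": [0, 58, 8], "turn": 0}
    - {"dp": [0, 60, 8], "turn": 0}
    - {"dp": [0, 60, 8], "turn": 0}

```text
time_s: 17.2
tool_pos: [452.8, 19.1, 52.5]
tool_rot: [180.0, -0.0, -158.3]
contact_force: [-0.7, -1.3, 3.1]
finger_gap: 0.7
grip_force: 1.4
```

>>> arm_command:
  plan:
    - {"dp": [0, 0.7, 0], "turn": 0}
    - {"dp": [0, 1.4, 0], "turn": 0}
    - {"dp": [0, 2, 0], "turn": 0}
    - {"dp": [0, 2, 0], "turn": 0}

```text
time_s: 17.7
tool_pos: [452.2, 20.6, 52.5]
tool_rot: [180.0, -0.0, -158.3]
contact_force: [-2.2, -1.4, 2.9]
finger_gap: 0.5
grip_force: 1.6
```

>>> arm_command:
  plan:
    - {"dp": [0, 0.7, 0], "turn": 0}
    - {"dp": [0, 1.4, 0], "turn": 0}
    - {"dp": [0, 2, 0], "turn": 0}
    - {"dp": [0, 2, 0], "turn": 0}

```text
time_s: 18.2
tool_pos: [451.4, 22.6, 52.5]
tool_rot: [180.0, -0.0, -158.3]
contact_force: [-1.4, -2.8, 3.0]
finger_gap: 0.3
grip_force: 1.6
```

>>> arm_command:
  plan:
    - {"dp": [0, 0.6, 0], "turn": 0}
    - {"dp": [0, 1.2, 0], "turn": 0}
    - {"dp": [0, 1.5, 0], "turn": 0}
    - {"dp": [0, 1.5, 0], "turn": 0}

```text
time_s: 18.7
tool_pos: [450.9, 23.9, 52.5]
tool_rot: [180.0, -0.0, -158.3]
contact_force: [-3.0, -1.8, 3.0]
finger_gap: 0.9
grip_force: 1.7
```

>>> arm_command:
  plan:
    - {"dp": [0, 0.6, 0], "turn": 0}
    - {"dp": [0, 1.2, 0], "turn": 0}
    - {"dp": [0, 1.5, 0], "turn": 0}
    - {"dp": [0, 1.5, 0], "turn": 0}

```text
time_s: 19.2
tool_pos: [450.7, 24.4, 52.5]
tool_rot: [-179.9, -0.0, -158.3]
contact_force: [-1.2, -5.3, 3.3]
finger_gap: 0.4
grip_force: 2.6
```

```bash
python3 - <<'E'
from h import *
s,im=look("w8"); c=cam("wrist",s); print("f'",s["contact_force"][:2]@ey)
h=hsv(im); m=blue(im); r=205; xs=np.flatnonzero(m[r]); print(xs.min(),xs.max(),[ray(c,(u,r),58)[:2]@ey for u in(xs.min(),xs.max()+1)])
for b in blobs(red(im)&(np.arange(512)<240),200): q=ray(c,b[0],30)[:2]; print("red",b[0],b[1],q@ex,q@ey)
w=(h[...,1]<50)&(h[...,2]>140)
for r in(185,200):
    q=np.flatnonzero(w[r]); print("sides",[ray(c,(u,r),45)[:2]@ey for u in(q[0],q[-1])])
E
```

```text
tcp' 427.5 -144.7 52.5 [-1.2 -5.3  3.3] 19.2
f' -4.459112679542235
197 249 [np.float64(-179.9282841982335), np.float64(-145.8884025308135)]
red [165.2 215.1] 1413 427.1177200441893 -209.95708473999613
sides [np.float64(-276.190729427844), np.float64(-91.72784399289873)]
sides [np.float64(-275.8934471754573), np.float64(-91.72502826429846)]
```

The force has reached 4.5 N, so the guard is at its home stop. Now I back off and lift clear.

>>> arm_command:
  plan:
    - {"dp": [0, -5, 0], "turn": 0}
    - {"dp": [0, -11, 0], "turn": 0}
    - {"dp": [0, -12, -6], "turn": 0}
    - {"dp": [0, -12, -20], "turn": 0}
    - {"dp": [0, -12, -45], "turn": 0}
    - {"dp": [0, -12, -80], "turn": 0}
    - {"dp": [0, -12, -110], "turn": 0}
    - {"dp": [0, -12, -118], "turn": 0}
    - {"dp": [0, -12, -118], "turn": 0}
    - {"dp": [0, -12, -118], "turn": 0}

```text
time_s: 20.5
tool_pos: [454.0, 14.3, 169.0]
tool_rot: [179.9, -0.1, -158.3]
contact_force: [-0.2, 0.2, -0.4]
finger_gap: 0.3
grip_force: 0.0
```

```bash
python3 - <<'E'
from h import *
s,im=look("w9"); c=cam("wrist",s)
for b in blobs(blue(im)&(np.arange(512)>200),800): q=ray(c,b[0],50)[:2]; print("guard",b[0],b[1],q@ex,q@ey)
for b in blobs(red(im)&(np.arange(512)<240),200): q=ray(c,b[0],30)[:2]; print("red",b[0],b[1],q@ex,q@ey)
E
```

```text
tcp' 426.8 -155.3 169.0 [-0.2  0.2 -0.4] 20.5
guard [250.  186.8] 1616 427.3178467694353 -157.15904888220814
red [203.9 183. ] 567 427.4605069074691 -210.33331098940897
```

View pics/w9.png

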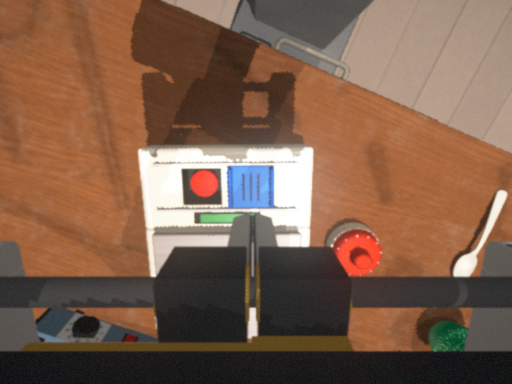

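The guard is home: it reads 53.2 mm from the red key against 54 nominal, and I felt the stop. The scale hasn't moved and the arm is clear, so I'll hand in.

```bash
python3 -c "from station import bot; print(bot.hand_in())"
```

```text
the job is handed in; nothing more can be done
None
```

I handed the job in at about 20.5 s of the 48 s allowed; no verdict came back, but my checks show the guard pushed fully aside, the green key held on its stop for about 2 s and the guard back home, with the scale unmoved and the red key not touched.

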